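# Index the witness samples and lock the stage

## Task

The next sample to inspect is the gold-coated one, which sits one place away from the red pointer of the sample stage. With the clamps still slack, turn the sample table (the black bar on its hub is the handle) one click so that the gold sample stands at the pointer, then tighten the three clamp knobs clockwise, each right up to its stop, to lock the table there. Keep all six samples seated in their nests, and leave the blower, the screwdriver and the lens post as they are.

Things in the scene. Friction and masses are not known exactly. Their poses are not given: they have to be found in the camera images.
- stage: Indexing sample stage, fixed on the steel table: black plate 250 x 250 x 12 mm, origin at its centre on the table top, on the turntable's axis; x axis towards the red pointer at the rim. Aluminium disc 150 mm across, top 30 mm up, six nests 60 degrees apart, 50 mm from the axis. Three clamps 96 mm from the axis, at 90, 210 and 330 degrees counter-clockwise from the pointer.
- view_spot (a point): The viewing position: the point in line with the red pointer, 50 mm from the turntable's axis and 36 mm above the table (level with the samples' top faces). Fixed to the stage.
- turntable (a joint): Angle of the turntable, rad, 0 at the start, counter-clockwise positive seen from above, endless. It clicks into a detent every 60 degrees (1.047 rad): one click brings the neighbouring nest to the pointer. Let go within 20 degrees of a detent, clamps slack, it swings home. A hump takes about 0.3 N m. Tight clamps grip the disc's rim and hold it where it is.
- handle (a point): Centre of the black bar handle on the turntable's hub, on its axis, 65 mm above the table. Upright flat bar 48 mm long (point x axis), 13 mm thick, 22 mm high, 54 to 76 mm above the table; z up. Turns with the table. Below it: the 26 mm hub.
- wing_a (a point): Centre of the orange wing of the 90 degree clamp knob, 63 mm above the table. Wing: upright flat bar 42 mm long (point x axis), 12 mm thick, 22 mm high, 52 to 74 mm above the table; z up. Turns about the vertical through this point, at constant height. Below it: a 19 mm boss, then the steel strap (20 mm wide, top 40 mm above the table), lying radially over the disc's rim.
- wing_b (a point): Centre of the orange wing of the 210 degree clamp knob, 63 mm above the table. Wing: upright flat bar 42 mm long (point x axis), 12 mm thick, 22 mm high, 52 to 74 mm above the table; z up. Turns about the vertical through this point, at constant height. Below it: a 19 mm boss, then the steel strap (20 mm wide, top 40 mm above the table), lying radially over the disc's rim.
- wing_c (a point): Centre of the orange wing of the 330 degree clamp knob, 63 mm above the table. Wing: upright flat bar 42 mm long (point x axis), 12 mm thick, 22 mm high, 52 to 74 mm above the table; z up. Turns about the vertical through this point, at constant height. Below it: a 19 mm boss, then the steel strap (20 mm wide, top 40 mm above the table), lying radially over the disc's rim.
- knob_a (a joint): Angle of the 90 degree clamp knob, rad: 0 = fully slack, 1.45 = tight, at its hard stop; grows as the knob is turned clockwise seen from above. Starts between 0.05 and 0.5. Takes about 0.1 N m to turn, up to 0.2 N m near the stop; stays where it is left.
- knob_b (a joint): Angle of the 210 degree clamp knob, rad: 0 = fully slack, 1.45 = tight, at its hard stop; grows as the knob is turned clockwise seen from above. Starts between 0.05 and 0.5. Takes about 0.1 N m to turn, up to 0.2 N m near the stop; stays where it is left.
- knob_c (a joint): Angle of the 330 degree clamp knob, rad: 0 = fully slack, 1.45 = tight, at its hard stop; grows as the knob is turned clockwise seen from above. Starts between 0.05 and 0.5. Takes about 0.1 N m to turn, up to 0.2 N m near the stop; stays where it is left.
- sample_gold: Round flat sample, gold-coated; at the start it lies in the nest next to the pointer's, on the one side or the other (60 degrees either way), 25.4 mm across, 6 mm thick, 12 g. Loose, between four brass pins 4 mm high in one of the turntable's six nests. Origin: centre of its underside, 30 mm above the table when seated.
- sample_blue: Round flat sample, blue, 25.4 mm across, 6 mm thick, 12 g. Loose, between four brass pins 4 mm high in one of the turntable's six nests. Origin: centre of its underside, 30 mm above the table when seated.
- sample_silver: Round flat sample, silver mirror, 25.4 mm across, 6 mm thick, 12 g. Loose, between four brass pins 4 mm high in one of the turntable's six nests. Origin: centre of its underside, 30 mm above the table when seated.
- sample_green: Round flat sample, green, 25.4 mm across, 6 mm thick, 12 g. Loose, between four brass pins 4 mm high in one of the turntable's six nests. Origin: centre of its underside, 30 mm above the table when seated.
- sample_violet: Round flat sample, violet, 25.4 mm across, 6 mm thick, 12 g. Loose, between four brass pins 4 mm high in one of the turntable's six nests. Origin: centre of its underside, 30 mm above the table when seated.
- sample_grey: Round flat sample, dark grey silicon, 25.4 mm across, 6 mm thick, 12 g. Loose, between four brass pins 4 mm high in one of the turntable's six nests. Origin: centre of its underside, 30 mm above the table when seated.
- blower: Dark red rubber dust blower standing upright beside the stage, 54 mm across, 105 mm high with a thin nozzle on top; origin at the centre of its underside.
- driver: Screwdriver, 190 mm long, with a yellow handle, lying on the table beside the stage.
- lens_post: A lens 30 mm across on a steel post with a round foot 31 mm across, 88 mm high in all, standing beside the stage; origin at the centre of its underside.

How it is judged:
By the outcome, as a careful person would: the job done as asked, in the order asked, and still so for the second after the job is handed in, with the robot touching nothing.
It also fails if it takes over 72 s, if anything falls off the work surface, if the arm or the gripper's body presses on something with over 40 N, if the wrist force passes 120 N, or if a joint passes its speed limit or range.

## Robot

A 6-joint arm with a two-finger parallel gripper is mounted at the origin on the work surface. World frame = base frame: x ahead of the robot, y to its left, z up, the work surface at z = 0. Lengths are in m, angles in degrees, forces in N, time in s.
With the tool pointing down it reaches from about 0.275 to 0.975 m from the base axis. Payload 8.4 kg.
Tool frame: the origin (TCP) lies at the very end of the fingers, on their centre line; the grasp point (between the pads) lies 19 mm behind it; z points along the fingers, y is the line along which they close (so a half turn about z gives the same grasp; the last joint's range is limited). The gripper opens to 92 mm and grips with 3 to 60 N. Pads are 20 mm wide; open, the fingers measure 128 mm over their backs; the gripper's body (75 mm by 189 mm) begins 69 mm behind the grasp point.
Start: joints at [-64.824, 20.225, 93.587, -0, 66.188, -0.138], TCP at [0.267, -0.565, 0.189] pointing down, gripper open.
Joint ranges: [-150.9, 150.9], [-52.94, 120.26], [3.33, 152.33], [-74.26, 254.26], [0, 154.13], [-172.89, 172.89]. Speed limits (degrees/s): [127.2, 127.2, 159.86, 180, 180, 180].

## Interface

Orientations are given as a 3x3 rotation matrix whose columns are the frame's x, y, z axes.
In Python, from workcell import sensors, grab_frame, camera_params, finish_job gives the robot as it stands. The module is installed in compiled form; this text tells all that it offers.
- The arm moves only by the tool jog_arm, never from a script. Its argument "increments" is a list of rows, each a list of 7 numbers: the opening, from 0 (shut) to 1 (fully open), then the shift along the world's x, y, z scaled (see below), then the turn, a rotation vector about the world's x, y, z scaled (see below). In form: [[hand, tx, ty, tz, rx, ry, rz], ...]. A call has 1 to 20 rows; each row shifts and turns the commanded pose from where the row before left it; what a row does not reach is not made up. The controller multiplies each number of a shift by 2.5 cm and each number of a turn by 5 degrees. A row lasts 1/10 s, in which the tool goes at most 50 mm and 8.59 degrees, less where a joint would pass 70% of its speed; a pose out of reach is approached as far as the arm can. A call with a number of a shift or a turn outside -1 to 1 is refused whole. A call with a gripper value outside its range is refused whole. The fingers move at their own pace and stop on an object; the grip force is fixed at half the most. Time passes only in rows, so rows that do not move let the fingers close. It gives the time, the measured TCP pose, the force, the opening and the grip force at its end, in the units of the state.
- sensors.state(): the state, without advancing time (a new reading comes with each control period).
- grab_frame(name): name is "side" or "top" or "wrist"; returns the picture (420x560x3 uint8, red, green, blue); there is no depth.
- camera_params(name): a dict with "fov_y" (degrees; the focal length in pixels is half the picture's height over the tangent of half this angle, whatever the lens; pixels are square), "cx", "cy" (the principal point, pixels), "position" and "orientation" of the camera in the world; the wrist camera has in their place "tool_from_camera" (4x4, takes a point from camera to tool coordinates, whose origin is the TCP and whose axes are the flange's). Camera axes: x right, y up, looking along -z (the intrinsics and any distortion apply to the point x, -y, -z); pixel columns grow to the right and rows downward; lengths in m; the calibration is good to about 2 mm. A picture is of the moment at which its call begins: read the wrist's pose just before it. camera_params takes no time and is no camera call.
- finish_job(): hands the job in; it is judged then, once.
The state is a dict: "time": time; "joints": joint angles; "qvel": joint speeds; "tau": joint torques, N m; "position": TCP position; "tcp_rot": TCP orientation; "force": force on the tool from outside, world axes, zero at the start; "wrist_torque": the same for the moment, N m; "width": finger opening in m; "grasp_force": force on a finger pad.
Only numpy, scipy, OpenCV 4.12 (cv2) and the standard library are available. Lean on these libraries where they do the work, as an engineer would, in place of code of your own. Each camera call takes 0.05 s, during which the arm holds its last target. There are 200 camera calls.

## Working session

There is one attempt and no reset: what is moved stays moved. The work goes in short steps, Python scripts to look and compute and a tool call to move; the robot and the scene stay as the last step left them, time stands still between calls to the robot, and variables do not carry over. Pictures are saved under pics/ and viewed, at most 10 in all, crops included, and the job is handed in when it is done.

Besides the shell and the picture viewer there is one more tool, called after "Call:" as a command line: name --pt "numbers of a row" for each row, then --argument value for the rest. jog_arm: Moves the arm, as the interface text tells. Shifts and turns lie within -1 to 1; 1 stands for 2.5 cm of shift or 5 degrees of turn. Its arguments: {"type":"object","properties":{"increments":{"type":"array"}},"required":["increments"]}

```bash
mkdir -p pics
python3 - <<'E'
from workcell import *
import cv2,numpy as np
for n in ("top","side"):
    f=grab_frame(n); cv2.imwrite(f"pics/{n}0.png",f[:,:,::-1]); np.save(n+"0.npy",f)
for n in ("top","side","wrist"): print(n,camera_params(n))
s=sensors.state(); print(s["time"],s["position"],s["tcp_rot"],s["width"])
E
```

```text
top {'fov_y': 53.80832187872517, 'cx': 294.5149082887014, 'cy': 207.18438867540817, 'position': array([0.39590752, 0.04580402, 0.93561236]), 'orientation': array([[-0.02984758,  0.97875655, -0.20284165],
       [-0.99954866, -0.02991778,  0.00272075],
       [-0.00340562,  0.2028313 ,  0.97920777]])}
side {'fov_y': 57.71589032504942, 'cx': 275.24093318572017, 'cy': 203.79935261293798, 'position': array([0.27731051, 0.58786926, 0.4755201 ]), 'orientation': array([[-0.89298452,  0.24153932, -0.37978601],
       [-0.4500834 , -0.48276476,  0.75124105],
       [-0.00189305,  0.84178201,  0.53981429]])}
wrist {'fov_y': 67.34855448725814, 'cx': 281.81468733169214, 'cy': 211.19158981255666, 'tool_from_camera': array([[ 7.10632771e-04,  9.60166176e-01,  2.79428719e-01,
         8.01606767e-02],
       [ 9.99999225e-01, -3.96733929e-04, -1.17991351e-03,
        -2.23392981e-04],
       [-1.02205419e-03,  2.79429341e-01, -9.60165714e-01,
        -1.95953041e-01],
       [ 0.00000000e+00,  0.00000000e+00,  0.00000000e+00,
         1.00000000e+00]])}
0.1 [ 0.26704158 -0.56454588  0.1883627 ] [[ 9.03984815e-01  4.27564229e-01 -5.33043991e-04]
 [ 4.27564561e-01 -9.03984114e-01  1.12623508e-03]
 [-3.25464732e-07 -1.24601014e-03 -9.99999224e-01]] 0.09175508189840402
```

View pics/top0.png

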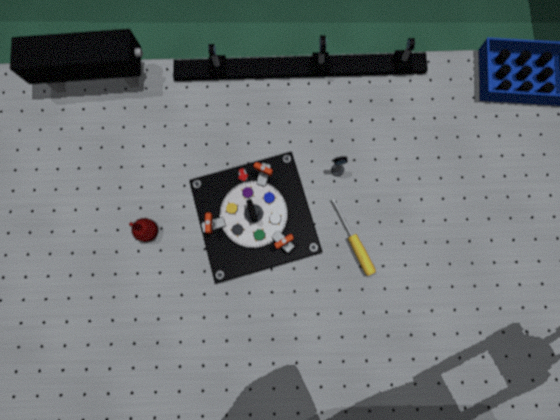

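View pics/side0.png

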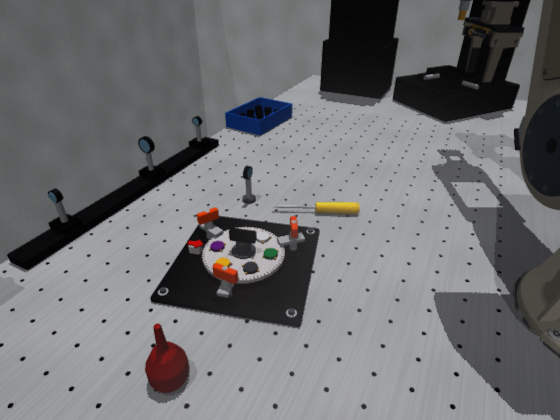

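The top view shows the stage centred near (253,214) with the pointer at (243,175) and violet next to it at (247,192). Gold is at (232,208), which is on the counter-clockwise side, so the table must turn clockwise. The wings are a (208,222), b (285,242) and c (263,168). The side view agrees: gold is near wing a.

```bash
cat > h.py <<'E'
import numpy as np,cv2
from workcell import *
def pose(n,s=None):
    p=camera_params(n)
    if n=="wrist":
        T=np.eye(4);T[:3,:3]=s["tcp_rot"];T[:3,3]=s["position"];M=T@p["tool_from_camera"];R,t=M[:3,:3],M[:3,3]
    else: R,t=p["orientation"],p["position"]
    return p,210/np.tan(np.radians(p["fov_y"]/2)),R,t
def cast(uv,z,P):
    p,f,R,t=P
    d=R@np.array([(uv[0]-p["cx"])/f,-(uv[1]-p["cy"])/f,-1]); return t+d*(z-t[2])/d[2]
def blobs(img,lo,hi,amin=15):
    hsv=cv2.cvtColor(img,cv2.COLOR_RGB2HSV); m=cv2.inRange(hsv,np.array(lo),np.array(hi))
    n,l,st,c=cv2.connectedComponentsWithStats(m)
    return [(c[i],int(st[i,4]),l==i) for i in range(1,n) if st[i,4]>=amin]
E
python3 - <<'E'
from h import *
f=np.load("top0.npy");P=pose("top")
for nm,lo,hi,z in (("orange",(5,150,120),(14,255,255),.063),("red",(172,150,100),(180,255,255),.03),("red0",(0,150,100),(4,255,255),.03),("gold",(18,120,120),(32,255,255),.036),("violet",(130,80,50),(160,255,255),.036),("green",(60,80,50),(85,255,255),.036),("blue",(105,120,80),(128,255,255),.036)):
    for c,a,_ in blobs(f,lo,hi,12):
        if 180<c[0]<330 and 140<c[1]<290: print(nm,c.round(1),a,cast(c,z,P).round(4))
E
```

```text
orange [257. 165.] 32 [0.6739 0.123  0.063 ]
orange [267.8 170.5] 33 [0.6607 0.0996 0.063 ]
orange [207.6 216.2] 38 [0.5627 0.2303 0.063 ]
orange [207.7 227.9] 30 [0.5372 0.2299 0.063 ]
orange [288.9 237.6] 36 [0.5112 0.0572 0.063 ]
orange [278.4 244.1] 34 [0.4981 0.0798 0.063 ]
red0 [242.5 174.9] 54 [0.6621 0.1593 0.03  ]
gold [231.3 208. ] 79 [0.5848 0.1835 0.036 ]
violet [247.4 192.1] 78 [0.6199 0.1477 0.036 ]
green [258.9 234.5] 83 [0.5236 0.1232 0.036 ]
blue [268.6 197.2] 77 [0.6068 0.1003 0.036 ]
```

Call:
jog_arm --pt "1 0.4 0.93 0.05 0 0 0" --pt "1 0.4 0.93 0.05 0 0 0" --pt "1 0.4 0.93 0.05 0 0 0" --pt "1 0.4 0.93 0.05 0 0 0" --pt "1 0.4 0.93 0.05 0 0 0" --pt "1 0.4 0.93 0.05 0 0 0" --pt "1 0.4 0.93 0.05 0 0 0" --pt "1 0.4 0.93 0.05 0 0 0" --pt "1 0.4 0.93 0.05 0 0 0" --pt "1 0.4 0.93 0.05 0 0 0" --pt "1 0.4 0.93 0.05 0 0 0" --pt "1 0.4 0.93 0.05 0 0 0" --pt "1 0.4 0.93 0.05 0 0 0" --pt "1 0.4 0.93 0.05 0 0 0" --pt "1 0.4 0.93 0.05 0 0 0"

```text
time: 1.6
position: [0.4173, -0.2152, 0.2076]
tcp_rot: [[0.904, 0.427, -0.0], [0.427, -0.904, 0.0], [-0.0, -0.0, -1.0]]
force: [0.3, -0.1, -0.3]
width: 0.0918
grasp_force: 0.0
```

Call:
jog_arm --pt "1 0.4 0.93 0 0 0 0" --pt "1 0.4 0.93 0 0 0 0" --pt "1 0.4 0.93 0 0 0 0" --pt "1 0.4 0.93 0 0 0 0" --pt "1 0.4 0.93 0 0 0 0" --pt "1 0.4 0.93 0 0 0 0" --pt "1 0.4 0.93 0 0 0 0" --pt "1 0.4 0.93 0 0 0 0" --pt "1 0.4 0.93 0 0 0 0" --pt "1 0.4 0.93 0 0 0 0" --pt "1 0.4 0.93 0 0 0 0" --pt "1 0.4 0.93 0 0 0 0" --pt "1 0.4 0.93 0 0 0 0" --pt "1 0.4 0.93 0 0 0 0" --pt "1 0.4 0.93 0 0 0 0" --pt "1 0 0 0 0 0 0" --pt "1 0 0 0 0 0 0" --pt "1 0 0 0 0 0 0"

```text
time: 3.4
position: [0.5667, 0.1318, 0.2075]
tcp_rot: [[0.904, 0.427, -0.001], [0.427, -0.904, -0.0], [-0.001, 0.0, -1.0]]
force: [-0.0, -0.4, -0.2]
width: 0.0921
grasp_force: 0.0
```

Run:
```python
from h import *
s=sensors.state();f=grab_frame("wrist");np.save("w1.npy",f);cv2.imwrite("pics/w1.png",f[:,:,::-1])
np.save("s1.npy",s,allow_pickle=True)
print(s["time"],s["position"].round(4),s["tcp_rot"].round(3),np.round(s["joints"],1))
P=pose("wrist",s)
for nm,lo,hi,z in (("orange",(5,150,120),(14,255,255),.074),("red",(0,150,100),(4,255,255),.03),("gold",(18,120,120),(32,255,255),.036),("violet",(130,80,50),(160,255,255),.036),("green",(60,80,50),(85,255,255),.036),("blue",(105,120,80),(128,255,255),.036)):
    for c,a,_ in blobs(f,lo,hi,60): print(nm,c.round(1),a,cast(c,z,P).round(4))
```

```text
3.4 [0.5667 0.1318 0.2075] [[ 0.904  0.427 -0.001]
 [ 0.427 -0.904 -0.   ]
 [-0.001  0.    -1.   ]] [13.  15.4 97.8 -0.  66.8 77.7]
orange [334.5 107.8] 188 [0.6715 0.1233 0.074 ]
orange [349.4 129.1] 195 [0.6599 0.1    0.074 ]
orange [196.2 161.4] 146 [0.5631 0.2284 0.074 ]
orange [308.9 265.3] 283 [0.5073 0.0692 0.074 ]
red [ 74.7 112. ] 1437 [0.5463 0.3806 0.03  ]
red [294.6 106.2] 177 [0.6581 0.159  0.03  ]
gold [248.  154.1] 283 [0.5877 0.1846 0.036 ]
violet [288.6 139.8] 334 [0.6222 0.1493 0.036 ]
green [273.2 221.2] 269 [0.5264 0.1242 0.036 ]
blue [320.6 168. ] 301 [0.6092 0.1016 0.036 ]
```

View pics/w1.png

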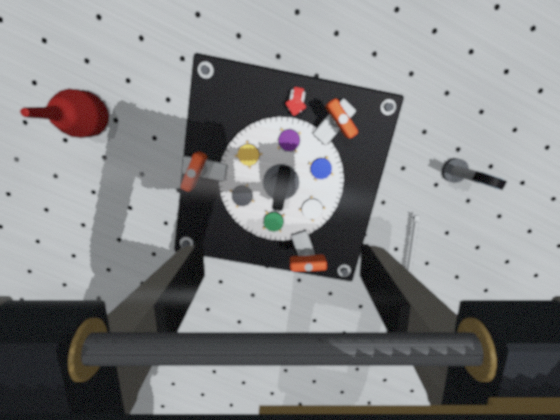

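The wrist view shows all three wings, with gold at (248,154), violet at (289,140) at the pointer, and the handle bar running roughly (285,172) to (278,205). Next I'll measure the bar and wing axes.

Run:
```python
from h import *
s=np.load("s1.npy",allow_pickle=True).item()
def axis(m,z,P,nm):
    ys,xs=np.nonzero(m); pts=np.array([cast((x,y),z,P)[:2] for x,y in zip(xs,ys)]).astype(np.float32)
    (c,(w,h),a)=cv2.minAreaRect(pts); b=cv2.boxPoints((c,(w,h),a)); e=b[1]-b[0] if np.linalg.norm(b[1]-b[0])>np.linalg.norm(b[2]-b[1]) else b[2]-b[1]
    u,sv,v=np.linalg.svd(pts-pts.mean(0)); d=v[0]
    print(nm,len(xs),"c",np.round(c,4),"size",np.round((w,h),4),"ang",np.degrees(np.arctan2(e[1],e[0])).round(1),"pca",(np.degrees(np.arctan2(d[1],d[0]))%180).round(1))
for n,f,C,cl in (("wrist",np.load("w1.npy"),(281,188),7),("top",np.load("top0.npy"),(253,212),5)):
    P=pose(n,s); r=30 if n=="wrist" else 18
    g=f.max(2); sub=np.zeros(g.shape,np.uint8); sub[C[1]-r:C[1]+r,C[0]-r:C[0]+r]=1
    for th in (30,40,50):
        nn,l,st,c=cv2.connectedComponentsWithStats(((g<th)*sub).astype(np.uint8))
        if nn>1:
            i=1+st[1:,4].argmax(); axis(l==i,.076,P,f"{n} handle<{th}")
    hsv=cv2.cvtColor(f,cv2.COLOR_RGB2HSV); m=cv2.inRange(hsv,(3,140,70),(15,255,255))
    m=cv2.morphologyEx(m,cv2.MORPH_CLOSE,np.ones((cl,cl)))
    nn,l,st,c=cv2.connectedComponentsWithStats(m)
    for i in range(1,nn):
        if st[i,4]>60: axis(l==i,.07,P,n+" wing")
```

```text
wrist handle<30 61 c [0.5948 0.1424] size [0.0073 0.0104] ang -64.7 pca 108.1
wrist handle<40 102 c [0.5937 0.1418] size [0.0105 0.0115] ang -76.1 pca 100.5
wrist handle<50 145 c [0.592 0.141] size [0.0137 0.0126] ang 25.1 pca 10.2
wrist wing 458 c [0.6659 0.1111] size [0.0436 0.0144] ang 61.5 pca 62.9
wrist wing 90 c [0.5428 0.3818] size [0.0065 0.025 ] ang -57.1 pca 115.2
wrist wing 219 c [0.5634 0.229 ] size [0.0142 0.0203] ang -2.2 pca 174.6
wrist wing 506 c [0.5079 0.07  ] size [0.0203 0.0442] ang -64.7 pca 115.3
top handle<30 113 c [0.5689 0.1334] size [0.0457 0.0153] ang 11.8 pca 14.9
top handle<40 137 c [0.5684 0.1352] size [0.0456 0.0197] ang 25.5 pca 15.5
top handle<50 180 c [0.5697 0.1337] size [0.0254 0.0457] ang -0.3 pca 14.1
top wing 113 c [0.6654 0.1101] size [0.0437 0.015 ] ang 61.0 pca 61.1
top wing 114 c [0.5488 0.2278] size [0.0434 0.0128] ang 0.8 pca 2.9
top wing 138 c [0.5389 0.3606] size [0.0354 0.0335] ang 73.2 pca 131.7
top wing 108 c [0.5042 0.0685] size [0.0141 0.0438] ang -59.9 pca 120.1
```

Call:
jog_arm --pt "0.5 0.07 0.06 0 0 0 -0.73" --pt "0.5 0.07 0.06 0 0 0 -0.73" --pt "0.5 0.07 0.05 0 0 0 -0.73" --pt "0.5 0 0 -1 0 0 0" --pt "0.5 0 0 -1 0 0 0" --pt "0.5 0 0 -1 0 0 0" --pt "0.5 0 0 -1 0 0 0" --pt "0.5 0 0 -0.7 0 0 0" --pt "0.5 0 0 -0.7 0 0 0" --pt "0.5 0 0 -0.6 0 0 0" --pt "0.5 0 0 -0.4 0 0 0" --pt "0.5 0 0 0 0 0 0" --pt "0.5 0 0 0 0 0 0"

```text
time: 4.75
position: [0.5727, 0.1367, 0.0481]
tcp_rot: [[0.969, 0.248, 0.0], [0.248, -0.969, 0.0], [0.0, 0.0, -1.0]]
force: [1.1, 0.7, 0.6]
width: 0.046
grasp_force: 0.0
```

Run:
```python
from h import *
f=grab_frame("wrist");cv2.imwrite("pics/w2.png",f[:,:,::-1])
f=grab_frame("side");cv2.imwrite("pics/s2.png",cv2.resize(f[180:330,140:340],None,fx=3,fy=3)[:,:,::-1])
```

```text
(no output)
```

View pics/s2.png

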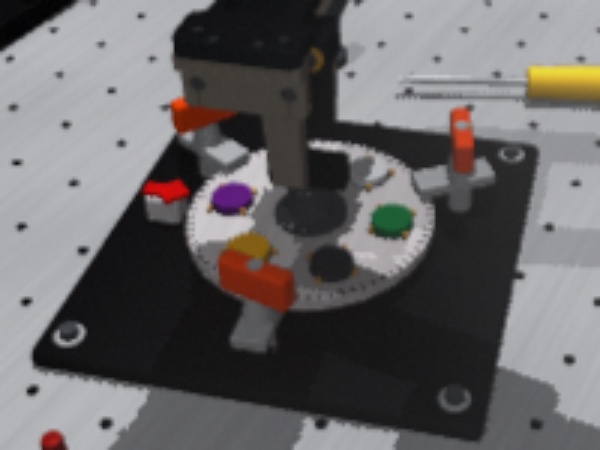

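The fingers straddle the black bar, with the near finger at (290,150) and the bar to its right at (330,170), and they clear the samples. Now I'll close.

Call:
jog_arm --pt "0 0 0 0 0 0 0" --pt "0 0 0 0 0 0 0" --pt "0 0 0 0 0 0 0" --pt "0 0 0 0 0 0 0" --pt "0 0 0 0 0 0 0" --pt "0 0 0 0 0 0 0"

```text
time: 5.45
position: [0.5727, 0.1362, 0.0478]
tcp_rot: [[0.969, 0.248, 0.0], [0.248, -0.969, -0.001], [0.0, 0.001, -1.0]]
force: [1.1, -4.3, 1.7]
width: 0.0117
grasp_force: 30.0
```

Call:
jog_arm --pt "0 0 0 0 0 0 -0.3" --pt "0 0 0 0 0 0 -0.6" --pt "0 0 0 0 0 0 -0.7" --pt "0 0 0 0 0 0 -0.7" --pt "0 0 0 0 0 0 -0.7" --pt "0 0 0 0 0 0 -0.7" --pt "0 0 0 0 0 0 -0.7" --pt "0 0 0 0 0 0 -0.7" --pt "0 0 0 0 0 0 -0.7" --pt "0 0 0 0 0 0 -0.7" --pt "0 0 0 0 0 0 -0.7" --pt "0 0 0 0 0 0 -0.7" --pt "0 0 0 0 0 0 -0.7" --pt "0 0 0 0 0 0 -0.7" --pt "0 0 0 0 0 0 -0.7" --pt "0 0 0 0 0 0 -0.7" --pt "0 0 0 0 0 0 -0.7" --pt "0 0 0 0 0 0 -0.6" --pt "0 0 0 0 0 0 0" --pt "0 0 0 0 0 0 0"

```text
time: 7.45
position: [0.5726, 0.136, 0.0478]
tcp_rot: [[0.699, -0.715, 0.0], [-0.715, -0.699, -0.001], [0.001, 0.001, -1.0]]
force: [1.0, -5.1, 1.6]
width: 0.0117
grasp_force: 30.0
```

Call:
jog_arm --pt "0.5 0 0 0 0 0 0" --pt "0.5 0 0 0 0 0 0" --pt "0.5 0 0 0 0 0 0" --pt "0.5 0 0 0 0 0 0" --pt "0.5 0 0 0.5 0 0 0" --pt "0.5 0 0 1 0 0 0" --pt "0.5 0 0 1 0 0 0" --pt "0.5 0 0 1 0 0 0" --pt "0.5 0 0 1 0 0 1" --pt "0.5 0 0 1 0 0 1" --pt "0.5 0 0 0 0 0 1" --pt "0.5 0 0 0 0 0 0" --pt "0.5 0 0 0 0 0 0"

```text
time: 8.75
position: [0.5722, 0.1367, 0.1855]
tcp_rot: [[0.859, -0.512, -0.0], [-0.512, -0.859, 0.0], [-0.0, 0.0, -1.0]]
force: [-0.3, -1.0, 0.4]
width: 0.0456
grasp_force: 0.0
```

Run:
```python
from h import *
s=sensors.state();f=grab_frame("wrist");cv2.imwrite("pics/w3.png",f[:,:,::-1])
print(s["position"],s["tcp_rot"].round(3))
P=pose("wrist",s)
for nm,lo,hi in (("red",(0,150,100),(4,255,255)),("gold",(18,120,80),(32,255,255)),("violet",(130,80,50),(160,255,255)),("green",(60,80,50),(85,255,255)),("blue",(105,120,80),(128,255,255))):
    for c,a,_ in blobs(f,lo,hi,80):
        p=cast(c,.036,P); d=p[:2]-(.5725,.136); print(nm,c.round(),a,p.round(4),"r",np.hypot(*d).round(4),"ang",np.degrees(np.arctan2(d[1],d[0])).round(1))
hsv=cv2.cvtColor(f,cv2.COLOR_RGB2HSV); m=cv2.morphologyEx(cv2.inRange(hsv,(3,140,70),(15,255,255)),5*0+cv2.MORPH_CLOSE,np.ones((9,9)))
n,l,st,c=cv2.connectedComponentsWithStats(m)
for i in range(1,n):
    if st[i,4]>200:
        ys,xs=np.nonzero(l==i); pts=np.array([cast((x,y),.07,P)[:2] for x,y in zip(xs,ys)]); v=np.linalg.svd(pts-pts.mean(0),full_matrices=False)[2][0]
        print("wing",pts.mean(0).round(4),np.degrees(np.arctan2(v[1],v[0]))%180)
```

```text
[0.57216554 0.13674068 0.18546187] [[ 0.859 -0.512 -0.   ]
 [-0.512 -0.859  0.   ]
 [-0.     0.    -1.   ]]
red [221. 133.] 292 [0.6623 0.1595 0.036 ] r 0.0928 ang 14.7
gold [502. 157.] 1459 [ 0.4853 -0.0889  0.036 ] r 0.2412 ang -111.2
gold [249. 163.] 151 [0.6208 0.1509 0.036 ] r 0.0505 ang 17.2
gold [390. 336.] 95 [0.3395 0.1134 0.036 ] r 0.2341 ang -174.5
gold [172. 361.] 139 [0.452  0.3785 0.036 ] r 0.2708 ang 116.4
gold [376. 407.] 1919 [0.2434 0.1807 0.036 ] r 0.3321 ang 172.3
violet [294. 148.] 369 [0.609  0.1006 0.036 ] r 0.0508 ang -44.1
green [271. 232.] 306 [0.5398 0.1713 0.036 ] r 0.0481 ang 132.8
blue [325. 180.] 337 [0.5611 0.0883 0.036 ] r 0.0491 ang -103.4
wing [0.6658 0.1114] 61.857254879095194
wing [0.507  0.0695] 117.77781588651655
```

View pics/w3.png

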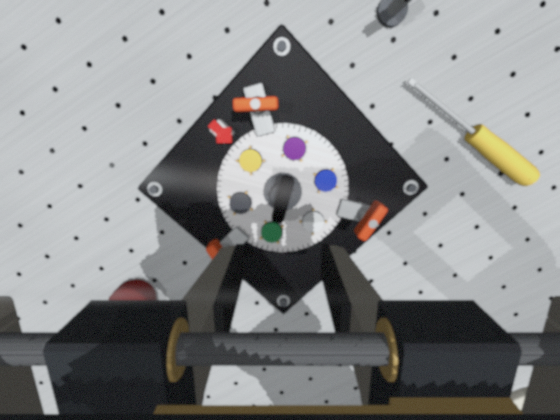

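Gold at (249,163) now lies in line with the pointer at (221,133), and all six samples are seated. Next is wing c, centred at (255,104).

Call:
jog_arm --pt "0.5 0.2 -0.06 0 0 0 0.97" --pt "0.5 0.2 -0.06 0 0 0 0.97" --pt "0.5 0.2 -0.06 0 0 0 0.97" --pt "0.5 0.2 -0.06 0 0 0 0.97" --pt "0.5 0.2 -0.06 0 0 0 0.97" --pt "0.5 0.2 -0.06 0 0 0 0.97" --pt "0.5 0.2 -0.06 0 0 0 0.97" --pt "0.5 0.2 -0.06 0 0 0 0.97" --pt "0.5 0.2 -0.06 0 0 0 0.97" --pt "0.5 0.2 -0.06 0 0 0 0.97" --pt "0.5 0.2 -0.06 0 0 0 0.97" --pt "0.5 0.2 -0.05 0 0 0 0.97" --pt "0.5 0.2 -0.05 0 0 0 0.97" --pt "0.5 0.2 -0.05 0 0 0 0.97" --pt "0.5 0.2 -0.05 0 0 0 0.97" --pt "0.5 0.2 -0.05 -0.2 0 0 0.97" --pt "0.5 0.2 -0.05 -0.3 0 0 0.97" --pt "0.5 0.2 -0.05 -0.4 0 0 0.97" --pt "0.5 0.1 -0.05 -0.5 0 0 0.97" --pt "0.5 0 0 0 0 0 0"

```text
time: 10.8
position: [0.6636, 0.1099, 0.1477]
tcp_rot: [[0.477, 0.879, -0.004], [0.879, -0.477, -0.001], [-0.003, -0.003, -1.0]]
force: [0.4, 0.4, -0.6]
width: 0.0456
grasp_force: 0.0
```

Call:
jog_arm --pt "0.5 0 0 -0.8 0 0 0" --pt "0.5 0 0 -0.8 0 0 0" --pt "0.5 0 0 -0.8 0 0 0" --pt "0.5 0 0 -0.7 0 0 0" --pt "0.5 0 0 -0.6 0 0 0" --pt "0.5 0 0 -0.42 0 0 0" --pt "0.5 0 0 0 0 0 0" --pt "0 0 0 0 0 0 0" --pt "0 0 0 0 0 0 0" --pt "0 0 0 0 0 0 0" --pt "0 0 0 0 0 0 0" --pt "0 0 0 0 0 0 0"

```text
time: 12.0
position: [0.665, 0.1104, 0.0477]
tcp_rot: [[0.477, 0.879, 0.0], [0.879, -0.477, 0.0], [0.0, 0.0, -1.0]]
force: [-0.4, 0.1, 2.0]
width: 0.0095
grasp_force: 30.0
```

Call:
jog_arm --pt "0 0 0 0 0 0 -0.4" --pt "0 0 0 0 0 0 -0.8" --pt "0 0 0 0 0 0 -0.8" --pt "0 0 0 0 0 0 -0.8" --pt "0 0 0 0 0 0 -0.8" --pt "0 0 0 0 0 0 -0.8" --pt "0 0 0 0 0 0 -0.8" --pt "0 0 0 0 0 0 -0.8" --pt "0 0 0 0 0 0 -0.8" --pt "0 0 0 0 0 0 -0.8" --pt "0 0 0 0 0 0 -0.8" --pt "0 0 0 0 0 0 -0.8" --pt "0 0 0 0 0 0 -0.8" --pt "0 0 0 0 0 0 0" --pt "0 0 0 0 0 0 0"

```text
time: 13.5
position: [0.6665, 0.1103, 0.0488]
tcp_rot: [[0.98, 0.199, 0.003], [0.199, -0.98, 0.0], [0.003, 0.0, -1.0]]
force: [1.0, -0.4, 7.3]
width: 0.0001
grasp_force: 3.7
```

```bash
cat > st.py <<'E'
from h import *
s=sensors.state();R=s["tcp_rot"];print(s["time"],s["position"].round(4),"yaw",np.degrees(np.arctan2(R[1,0],R[0,0])).round(2),"F",np.round(s["force"],1),"T",np.round(s["wrist_torque"],3),"tau6",np.round(s["tau"][5],3),"w",round(s["width"],4))
E
python3 st.py
```

```text
13.5 [0.6665 0.1103 0.0488] yaw 11.5 F [ 1.  -0.4  7.3] T [-0.124 -0.061 -0.002] tau6 0.066 w 0.0001
```

Run:
```python
from h import *
f=grab_frame("side")[190:290,150:330];g=grab_frame("wrist")[40:300,130:430]
cv2.imwrite("pics/s4.png",np.hstack([cv2.resize(f,(468,260),interpolation=cv2.INTER_CUBIC),g])[:,:,::-1])
```

```text
(no output)
```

View pics/s4.png

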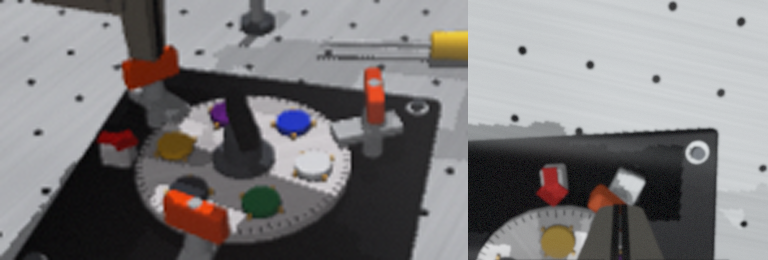

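Call:
jog_arm --pt "0 0 0 0.4 0 0 0" --pt "0 0 0 1 0 0 0" --pt "0 0 0 1 0 0 0" --pt "0.5 0 0 1 0 0 0" --pt "0.5 -0.5 0 1 0 0 0" --pt "0.5 -1 0 0.6 0 0 0" --pt "0.5 -1 0 0 0 0 0" --pt "0.5 -0.5 0 0 0 0 0" --pt "0.5 0 0 0 0 0 0" --pt "0.5 0 0 0 0 0 0"

```text
time: 14.6
position: [0.5906, 0.1103, 0.1723]
tcp_rot: [[0.98, 0.2, 0.001], [0.2, -0.98, 0.0], [0.001, 0.0, -1.0]]
force: [-0.2, -0.4, -0.1]
width: 0.0458
grasp_force: 0.0
```

```bash
python3 st.py
python3 - <<'E'
from h import *
s=sensors.state();f=grab_frame("wrist");cv2.imwrite("pics/w5.png",f[:,:,::-1]);P=pose("wrist",s)
hsv=cv2.cvtColor(f,cv2.COLOR_RGB2HSV); m=cv2.morphologyEx(cv2.inRange(hsv,(3,140,70),(15,255,255)),cv2.MORPH_CLOSE,np.ones((9,9)))
n,l,st,c=cv2.connectedComponentsWithStats(m)
for i in range(1,n):
    if st[i,4]>150:
        ys,xs=np.nonzero(l==i); pts=np.array([cast((x,y),.07,P)[:2] for x,y in zip(xs,ys)]); v=np.linalg.svd(pts-pts.mean(0),full_matrices=False)[2][0]
        print("wing",c[i].round(),st[i,4],pts.mean(0).round(4),np.degrees(np.arctan2(v[1],v[0]))%180)
E
```

```text
14.6 [0.5906 0.1103 0.1723] yaw 11.52 F [-0.2 -0.4 -0.1] T [-0.012  0.015 -0.016] tau6 0.008 w 0.0458
wing [287. 117.] 257 [0.6722 0.1228] 54.95864090688438
wing [309. 136.] 234 [0.66   0.0992] 66.01318626106685
wing [160. 217.] 592 [0.5534 0.2263] 179.17597744028367
wing [304. 284.] 574 [0.5101 0.0698] 115.77927644041488
```

View pics/w5.png

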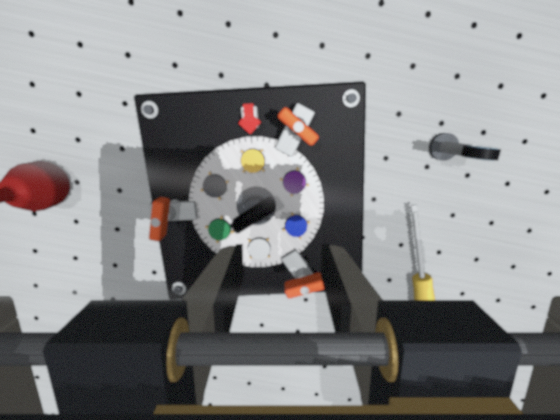

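Run:
```python
from h import *
p,f,R,t=pose("side")
def pr(X):
    c=R.T@(np.array(X)-t); return (p["cx"]+f*c[0]/-c[2], p["cy"]-f*c[1]/-c[2])
for z in (.048,.06,.072): print(z,np.round(pr((.565,.166,z)),1),np.round(pr((.5725,.136,z)),1),np.round(pr((.6665,.1103,z)),1))
g=cv2.imread("pics/s4.png")[:130,90:240]; cv2.imwrite("pics/z.png",cv2.resize(g,None,fx=4,fy=4))
```

```text
0.048 [236.8 254.1] [242.1 243.1] [207.1 222.1]
0.06 [236.4 248.7] [241.7 237.8] [206.5 216.9]
0.072 [236.  243.2] [241.4 232.4] [205.9 211.8]
```

View pics/z.png

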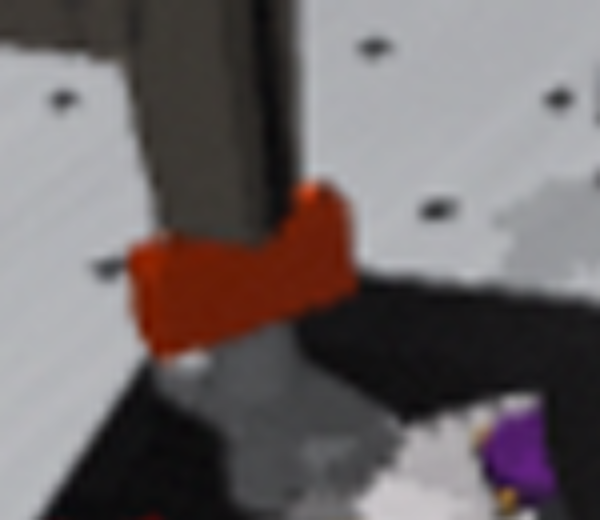

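The picture shows the closed fingertips sitting at the wing's upper edge, at about z = 0.07. The real tips are about 20–25 mm above the reported TCP, so the wing was only pinched at its top edge and slipped out. I'll grasp again lower, checking the force on the way down.

Call:
jog_arm --pt "0.5 0.27 0 0 0 0 0.92" --pt "0.5 0.27 0 0 0 0 0.92" --pt "0.5 0.27 0 0 0 0 0.92" --pt "0.5 0.27 0 0 0 0 0.92" --pt "0.5 0.27 0 0 0 0 0.92" --pt "0.5 0.27 0 0 0 0 0.92" --pt "0.5 0.27 0 0 0 0 0.92" --pt "0.5 0.27 0 0 0 0 0.92" --pt "0.5 0.27 0.03 -0.2 0 0 0.92" --pt "0.5 0.27 0 -0.5 0 0 0.92" --pt "0.5 0.3 0 -0.5 0 0 0.9" --pt "0.5 0 0 -0.8 0 0 0" --pt "0.5 0 0 -0.8 0 0 0" --pt "0.5 0 0 -0.8 0 0 0" --pt "0.5 0 0 -0.8 0 0 0" --pt "0.5 0 0 -0.5 0 0 0" --pt "0.5 0 0 -0.3 0 0 0" --pt "0.5 0 0 -0.1 0 0 0" --pt "0.5 0 0 0 0 0 0"

```text
time: 16.55
position: [0.6653, 0.111, 0.0398]
tcp_rot: [[0.469, 0.883, 0.0], [0.883, -0.469, 0.0], [0.0, 0.0, -1.0]]
force: [-0.5, 0.3, -0.5]
width: 0.0459
grasp_force: 0.0
```

Call:
jog_arm --pt "0.5 0 0 -0.15 0 0 0" --pt "0.5 0 0 -0.15 0 0 0" --pt "0.5 0 0 -0.15 0 0 0" --pt "0.5 0 0 0 0 0 0"

```text
time: 16.95
position: [0.6646, 0.1109, 0.028]
tcp_rot: [[0.469, 0.883, -0.001], [0.883, -0.469, -0.0], [-0.0, -0.001, -1.0]]
force: [-1.4, 0.2, 0.4]
width: 0.0459
grasp_force: 0.0
```

Call:
jog_arm --pt "0 0 0 0 0 0 0" --pt "0 0 0 0 0 0 0" --pt "0 0 0 0 0 0 0" --pt "0 0 0 0 0 0 0" --pt "0 0 0 0 0 0 0" --pt "0 0 0 0 0 0 0"

```text
time: 17.55
position: [0.6653, 0.1109, 0.0286]
tcp_rot: [[0.469, 0.883, 0.001], [0.883, -0.469, -0.0], [0.0, 0.0, -1.0]]
force: [1.5, -0.9, 0.5]
width: 0.0117
grasp_force: 30.0
```

Call:
jog_arm --pt "0 0 0 0 0 0 -0.4" --pt "0 0 0 0 0 0 -0.8" --pt "0 0 0 0 0 0 -0.8" --pt "0 0 0 0 0 0 -0.8" --pt "0 0 0 0 0 0 -0.8" --pt "0 0 0 0 0 0 -0.8" --pt "0 0 0 0 0 0 -0.8" --pt "0 0 0 0 0 0 -0.8" --pt "0 0 0 0 0 0 -0.8" --pt "0 0 0 0 0 0 -0.8" --pt "0 0 0 0 0 0 -0.8" --pt "0 0 0 0 0 0 -0.8" --pt "0 0 0 0 0 0 0"

```text
time: 18.85
position: [0.6655, 0.1106, 0.0286]
tcp_rot: [[0.961, 0.275, 0.001], [0.275, -0.961, -0.0], [0.001, 0.001, -1.0]]
force: [2.8, -2.7, 0.0]
width: 0.0118
grasp_force: 30.0
```

```bash
python3 st.py
```

```text
18.85 [0.6655 0.1106 0.0286] yaw 15.96 F [ 2.8 -2.7  0. ] T [-0.505 -0.408 -0.076] tau6 0.907 w 0.0118
```

Call:
jog_arm --pt "0 0 0 0 0 0 -0.6" --pt "0 0 0 0 0 0 -0.6" --pt "0 0 0 0 0 0 -0.6" --pt "0 0 0 0 0 0 -0.6" --pt "0 0 0 0 0 0 0"

```text
time: 19.35
position: [0.6655, 0.1106, 0.0286]
tcp_rot: [[0.997, 0.071, 0.001], [0.071, -0.997, -0.0], [0.001, 0.0, -1.0]]
force: [2.1, -4.4, -0.4]
width: 0.0116
grasp_force: 30.0
```

```bash
python3 st.py
```

```text
19.35 [0.6655 0.1106 0.0286] yaw 4.08 F [ 2.1 -4.4 -0.4] T [-0.703 -0.517 -0.06 ] tau6 0.684 w 0.0116
```

Call:
jog_arm --pt "0 0 0 0 0 0 -0.6" --pt "0 0 0 0 0 0 -0.6" --pt "0 0 0 0 0 0 0"

```text
time: 19.65
position: [0.6655, 0.1105, 0.0286]
tcp_rot: [[0.999, -0.033, 0.001], [-0.033, -0.999, -0.001], [0.001, 0.001, -1.0]]
force: [3.6, -4.8, -0.5]
width: 0.0115
grasp_force: 30.0
```

```bash
python3 st.py
```

```text
19.65 [0.6655 0.1105 0.0286] yaw -1.88 F [ 3.6 -4.8 -0.5] T [-0.773 -0.608 -0.077] tau6 0.66 w 0.0115
```

Call:
jog_arm --pt "0 0 0 0 0 0 -0.6" --pt "0 0 0 0 0 0 -0.6" --pt "0 0 0 0 0 0 0"

```text
time: 19.95
position: [0.6654, 0.1105, 0.0286]
tcp_rot: [[0.991, -0.137, 0.001], [-0.137, -0.991, -0.001], [0.001, 0.0, -1.0]]
force: [2.5, -4.3, -1.0]
width: 0.012
grasp_force: 30.0
```

```bash
python3 st.py
```

```text
19.95 [0.6654 0.1105 0.0286] yaw -7.87 F [ 2.5 -4.3 -1. ] T [-0.765 -0.578 -0.054] tau6 0.627 w 0.012
```

Call:
jog_arm --pt "0 0 0 0 0 0 -0.6" --pt "0 0 0 0 0 0 -0.6" --pt "0 0 0 0 0 0 0"

```text
time: 20.25
position: [0.6654, 0.1105, 0.0286]
tcp_rot: [[0.971, -0.238, 0.001], [-0.238, -0.971, -0.001], [0.001, 0.001, -1.0]]
force: [2.9, -5.7, -0.9]
width: 0.0123
grasp_force: 31.9
```

```bash
python3 st.py
```

```text
20.25 [0.6654 0.1105 0.0286] yaw -13.78 F [ 2.9 -5.7 -0.9] T [-0.748 -0.556  0.809] tau6 1.471 w 0.0123
```

Knob c's stop is clear: the torque jumped to 0.81 N m after about 76° of turn. I'll release and go to knob b.

Call:
jog_arm --pt "0.5 0 0 0 0 0 0" --pt "0.5 0 0 0 0 0 0" --pt "0.5 0 0 0 0 0 0" --pt "0.5 0 0 0.4 0 0 0" --pt "0.5 0 0 0.9 0 0 0" --pt "0.5 0 0 1 0 0 0" --pt "0.5 0 0 0.7 0 0 0" --pt "0.5 -0.24 -0.06 0 0 0 0.99" --pt "0.5 -0.24 -0.06 0 0 0 0.99" --pt "0.5 -0.24 -0.06 0 0 0 0.99" --pt "0.5 -0.24 -0.06 0 0 0 0.99" --pt "0.5 -0.24 -0.06 0 0 0 0.99" --pt "0.5 -0.24 -0.06 0 0 0 0.99" --pt "0.5 -0.24 -0.06 0 0 0 0.99" --pt "0.5 -0.24 -0.06 0 0 0 0.99" --pt "0.5 -0.24 -0.06 0 0 0 0.99" --pt "0.5 -0.24 -0.06 0 0 0 0.99" --pt "0.5 -0.24 -0.06 0 0 0 0.99" --pt "0.5 -0.24 -0.06 0 0 0 0.99" --pt "0.5 -0.24 -0.06 0 0 0 0.99"

```text
time: 22.25
position: [0.5868, 0.0916, 0.1043]
tcp_rot: [[0.635, 0.773, 0.001], [0.773, -0.635, 0.0], [0.001, 0.0, -1.0]]
force: [0.0, -0.0, 0.7]
width: 0.0461
grasp_force: 0.0
```

Call:
jog_arm --pt "0.5 -0.24 -0.06 0 0 0 0.99" --pt "0.5 -0.24 -0.06 0 0 0 0.99" --pt "0.5 -0.24 -0.06 0 0 0 0.99" --pt "0.5 -0.24 -0.06 0 0 0 0.99" --pt "0.5 -0.24 -0.06 0 0 0 0.99" --pt "0.5 -0.24 -0.06 0 0 0 0.99" --pt "0.5 -0.24 -0.06 0 0 0 0.99" --pt "0.5 -0.24 -0.06 0 0 0 0.99" --pt "0.5 -0.24 -0.06 0 0 0 0.99" --pt "0.5 -0.24 -0.06 0 0 0 0.99" --pt "0.5 -0.24 -0.06 0 0 0 0.99" --pt "0.5 -0.24 -0.06 0 0 0 0.99" --pt "0.5 -0.24 -0.06 0 0 0 0.99" --pt "0.5 -0.2 -0.06 0 0 0 0.95" --pt "0.5 0 0 0 0 0 0" --pt "0.5 0 0 0 0 0 0"

```text
time: 23.85
position: [0.5043, 0.0707, 0.1041]
tcp_rot: [[-0.49, 0.872, 0.001], [0.872, 0.49, 0.0], [-0.0, 0.001, -1.0]]
force: [-1.0, 0.6, 1.2]
width: 0.0461
grasp_force: 0.0
```

```bash
python3 st.py
python3 - <<'E'
from h import *
s=sensors.state();f=grab_frame("wrist");cv2.imwrite("pics/w6.png",f[:,:,::-1])
E
```

```text
23.85 [0.5043 0.0707 0.1041] yaw 119.34 F [-1.   0.6  1.2] T [-0.027 -0.075  0.002] tau6 -0.197 w 0.0461
```

View pics/w6.png

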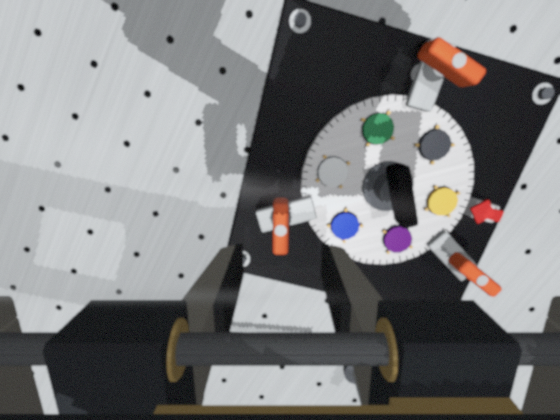

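Wing c at (475,275) is now nearly radial, so it is tightened. Wing b at (280,226) lies centred between the fingers and aligned with them, and all samples are seated.

Call:
jog_arm --pt "0.5 0 -0.06 -0.8 0 0 0" --pt "0.5 0 0 -0.8 0 0 0" --pt "0.5 0 0 -0.6 0 0 0" --pt "0.5 0 0 -0.5 0 0 0" --pt "0.5 0 0 -0.32 0 0 0" --pt "0.5 0 0 0 0 0 0" --pt "0 0 0 0 0 0 0" --pt "0 0 0 0 0 0 0" --pt "0 0 0 0 0 0 0" --pt "0 0 0 0 0 0 0" --pt "0 0 0 0 0 0 0" --pt "0 0 0 0 0 0 0"

```text
time: 25.1
position: [0.504, 0.0689, 0.0283]
tcp_rot: [[-0.492, 0.871, 0.0], [0.871, 0.492, -0.0], [-0.0, 0.0, -1.0]]
force: [-2.1, -1.4, 5.5]
width: 0.0119
grasp_force: 30.0
```

```bash
python3 st.py
```

```text
25.1 [0.504  0.0689 0.0283] yaw 119.46 F [-2.1 -1.4  5.5] T [-0.227  0.159 -0.097] tau6 -0.085 w 0.0119
```

Call:
jog_arm --pt "0 0 0 0 0 0 -0.4" --pt "0 0 0 0 0 0 -0.8" --pt "0 0 0 0 0 0 -0.8" --pt "0 0 0 0 0 0 -0.8" --pt "0 0 0 0 0 0 -0.8" --pt "0 0 0 0 0 0 -0.8" --pt "0 0 0 0 0 0 -0.8" --pt "0 0 0 0 0 0 -0.8" --pt "0 0 0 0 0 0 -0.8" --pt "0 0 0 0 0 0 -0.8" --pt "0 0 0 0 0 0 -0.8" --pt "0 0 0 0 0 0 -0.8" --pt "0 0 0 0 0 0 -0.8" --pt "0 0 0 0 0 0 0"

```text
time: 26.5
position: [0.5043, 0.0689, 0.0283]
tcp_rot: [[0.353, 0.936, 0.001], [0.936, -0.353, -0.0], [0.0, 0.001, -1.0]]
force: [-0.8, -1.5, 5.2]
width: 0.012
grasp_force: 30.0
```

```bash
python3 st.py
```

```text
26.5 [0.5043 0.0689 0.0283] yaw 69.33 F [-0.8 -1.5  5.2] T [-0.251  0.131 -0.113] tau6 0.794 w 0.012
```

Call:
jog_arm --pt "0 0 0 0 0 0 -0.6" --pt "0 0 0 0 0 0 -0.6" --pt "0 0 0 0 0 0 -0.6" --pt "0 0 0 0 0 0 -0.6" --pt "0 0 0 0 0 0 -0.6" --pt "0 0 0 0 0 0 -0.6" --pt "0 0 0 0 0 0 0"

```text
time: 27.2
position: [0.5044, 0.0689, 0.0283]
tcp_rot: [[0.623, 0.782, 0.001], [0.782, -0.623, -0.0], [0.0, 0.001, -1.0]]
force: [0.0, -2.2, 5.2]
width: 0.0119
grasp_force: 30.0
```

```bash
python3 st.py
```

```text
27.2 [0.5044 0.0689 0.0283] yaw 51.43 F [ 0.  -2.2  5.2] T [-0.328  0.088 -0.018] tau6 0.82 w 0.0119
```

Call:
jog_arm --pt "0 0 0 0 0 0 -0.5" --pt "0 0 0 0 0 0 -0.4" --pt "0 0 0 0 0 0 0"

```text
time: 27.5
position: [0.5044, 0.0689, 0.0283]
tcp_rot: [[0.681, 0.732, 0.001], [0.732, -0.681, -0.0], [0.0, 0.001, -1.0]]
force: [-0.9, -1.7, 5.9]
width: 0.0123
grasp_force: 31.5
```

```bash
python3 st.py
```

```text
27.5 [0.5044 0.0689 0.0283] yaw 47.06 F [-0.9 -1.7  5.9] T [-0.258  0.128  0.756] tau6 1.217 w 0.0123
```

Knob b is at its stop too (0.76 N m). Now knob a.

Call:
jog_arm --pt "0.5 0 0 0 0 0 0" --pt "0.5 0 0 0 0 0 0" --pt "0.5 0 0 0 0 0 0" --pt "0.5 0 0 0.4 0 0 0" --pt "0.5 0 0 0.9 0 0 0" --pt "0.5 0 0 1 0 0 0" --pt "0.5 0 0 0.7 0 0 0" --pt "0.5 0.07 0.24 0 0 0 1" --pt "0.5 0.07 0.24 0 0 0 1" --pt "0.5 0.07 0.24 0 0 0 1" --pt "0.5 0.07 0.24 0 0 0 1" --pt "0.5 0.07 0.24 0 0 0 1" --pt "0.5 0.07 0.24 0 0 0 1" --pt "0.5 0.07 0.24 0 0 0 1" --pt "0.5 0.07 0.24 0 0 0 1" --pt "0.5 0.07 0.24 0 0 0 1" --pt "0.5 0.07 0.24 0 0 0 1" --pt "0.5 0.07 0.24 0 0 0 1" --pt "0.5 0.07 0.24 0 0 0 1" --pt "0.5 0.07 0.24 0 0 0 1"

```text
time: 29.5
position: [0.5268, 0.1473, 0.1036]
tcp_rot: [[-0.377, 0.926, 0.0], [0.926, 0.377, 0.0], [0.0, 0.0, -1.0]]
force: [0.1, -0.8, 0.1]
width: 0.0463
grasp_force: 0.0
```

Call:
jog_arm --pt "0.5 0.07 0.24 0 0 0 1" --pt "0.5 0.07 0.24 0 0 0 1" --pt "0.5 0.07 0.24 0 0 0 1" --pt "0.5 0.07 0.24 0 0 0 1" --pt "0.5 0.07 0.24 0 0 0 1" --pt "0.5 0.07 0.24 0 0 0 1" --pt "0.5 0.07 0.24 0 0 0 1" --pt "0.5 0.07 0.24 0 0 0 1" --pt "0.5 0.07 0.24 0 0 0 1" --pt "0.5 0.07 0.24 0 0 0 1" --pt "0.5 0.07 0.24 0 0 0 1" --pt "0.5 0.07 0.24 0 0 0 1" --pt "0.5 0.03 0.24 0 0 0 1" --pt "0.5 0 0.12 0 0 0 0.9" --pt "0.5 0 0 0 0 0 0" --pt "0.5 0 0 0 0 0 0"

```text
time: 31.1
position: [0.5484, 0.228, 0.1034]
tcp_rot: [[-1.0, -0.023, 0.0], [-0.023, 1.0, 0.0], [-0.0, 0.0, -1.0]]
force: [0.1, 1.2, 0.9]
width: 0.0459
grasp_force: 0.0
```

```bash
python3 st.py
python3 - <<'E'
from h import *
s=sensors.state();f=grab_frame("wrist");cv2.imwrite("pics/w7.png",f[:,:,::-1]);P=pose("wrist",s)
hsv=cv2.cvtColor(f,cv2.COLOR_RGB2HSV); m=cv2.morphologyEx(cv2.inRange(hsv,(3,140,60),(15,255,255)),cv2.MORPH_CLOSE,np.ones((13,13)))
n,l,st,c=cv2.connectedComponentsWithStats(m)
for i in range(1,n):
    if st[i,4]>300:
        ys,xs=np.nonzero(l==i); pts=np.array([cast((x,y),.068,P)[:2] for x,y in zip(xs,ys)]); v=np.linalg.svd(pts-pts.mean(0),full_matrices=False)[2][0]
        print("wing",c[i].round(),st[i,4],pts.mean(0).round(4),np.degrees(np.arctan2(v[1],v[0]))%180)
E
```

```text
31.1 [0.5484 0.228  0.1034] yaw -178.65 F [0.1 1.2 0.9] T [ 0.079 -0.216  0.025] tau6 -0.169 w 0.0459
wing [ 52. 149.] 529 [0.4948 0.0611] 91.78985965968884
wing [449. 211.] 2160 [0.5346 0.3563] 59.38743600740786
wing [283. 226.] 811 [0.5498 0.2295] 179.63235409302655
```

Call:
jog_arm --pt "0.5 0.02 0.03 -0.8 0 0 0" --pt "0.5 0 0 -0.8 0 0 0" --pt "0.5 0 0 -0.6 0 0 0" --pt "0.5 0 0 -0.5 0 0 0" --pt "0.5 0 0 -0.3 0 0 0" --pt "0.5 0 0 0 0 0 0" --pt "0 0 0 0 0 0 0" --pt "0 0 0 0 0 0 0" --pt "0 0 0 0 0 0 0" --pt "0 0 0 0 0 0 0" --pt "0 0 0 0 0 0 0" --pt "0 0 0 0 0 0 0"

```text
time: 32.35
position: [0.5492, 0.229, 0.0284]
tcp_rot: [[-1.0, -0.025, 0.001], [-0.025, 1.0, 0.0], [-0.001, 0.0, -1.0]]
force: [-0.7, -0.1, 3.8]
width: 0.0117
grasp_force: 29.9
```

```bash
python3 st.py
```

```text
32.35 [0.5492 0.229  0.0284] yaw -178.55 F [-0.7 -0.1  3.8] T [ 0.191 -0.015 -0.154] tau6 -0.09 w 0.0117
```

Call:
jog_arm --pt "0 0 0 0 0 0 -0.4" --pt "0 0 0 0 0 0 -0.8" --pt "0 0 0 0 0 0 -0.8" --pt "0 0 0 0 0 0 -0.8" --pt "0 0 0 0 0 0 -0.8" --pt "0 0 0 0 0 0 -0.8" --pt "0 0 0 0 0 0 -0.8" --pt "0 0 0 0 0 0 -0.8" --pt "0 0 0 0 0 0 -0.8" --pt "0 0 0 0 0 0 -0.8" --pt "0 0 0 0 0 0 -0.8" --pt "0 0 0 0 0 0 -0.8" --pt "0 0 0 0 0 0 -0.8" --pt "0 0 0 0 0 0 0"

```text
time: 33.75
position: [0.5489, 0.2283, 0.0283]
tcp_rot: [[-0.661, 0.751, -0.0], [0.751, 0.661, -0.001], [-0.0, -0.001, -1.0]]
force: [-1.1, -2.3, 4.9]
width: 0.0116
grasp_force: 29.9
```

```bash
python3 st.py
```

```text
33.75 [0.5489 0.2283 0.0283] yaw 131.34 F [-1.1 -2.3  4.9] T [-0.467  0.058 -0.102] tau6 0.795 w 0.0116
```

Expected stop is at a yaw of about 107°.

Call:
jog_arm --pt "0 0 0 0 0 0 -0.6" --pt "0 0 0 0 0 0 -0.6" --pt "0 0 0 0 0 0 -0.6" --pt "0 0 0 0 0 0 -0.6" --pt "0 0 0 0 0 0 -0.6" --pt "0 0 0 0 0 0 -0.6" --pt "0 0 0 0 0 0 -0.4" --pt "0 0 0 0 0 0 0"

```text
time: 34.55
position: [0.5487, 0.2282, 0.0284]
tcp_rot: [[-0.365, 0.931, -0.001], [0.931, 0.365, -0.001], [-0.001, -0.001, -1.0]]
force: [-2.0, -3.1, 6.3]
width: 0.0116
grasp_force: 30.0
```

```bash
python3 st.py
```

```text
34.55 [0.5487 0.2282 0.0284] yaw 111.43 F [-2.  -3.1  6.3] T [-0.505  0.169  0.139] tau6 0.624 w 0.0116
```

Call:
jog_arm --pt "0 0 0 0 0 0 -0.4" --pt "0 0 0 0 0 0 -0.4" --pt "0 0 0 0 0 0 0"

```text
time: 34.85
position: [0.5487, 0.2281, 0.0284]
tcp_rot: [[-0.301, 0.954, -0.0], [0.954, 0.301, -0.001], [-0.001, -0.001, -1.0]]
force: [-2.1, -3.5, 6.5]
width: 0.012
grasp_force: 31.4
```

```bash
python3 st.py
```

```text
34.85 [0.5487 0.2281 0.0284] yaw 107.51 F [-2.1 -3.5  6.5] T [-0.561  0.245  0.792] tau6 1.21 w 0.012
```

Call:
jog_arm --pt "0.5 0 0 0 0 0 0" --pt "0.5 0 0 0 0 0 0" --pt "0.5 0 0 0 0 0 0" --pt "0.5 0 0 0.4 0 0 0" --pt "0.5 0 0 1 0 0 0" --pt "0.5 0 0 1 0 0 0" --pt "0.5 0 0 1 0 0 0" --pt "0.5 0 0 1 0 0 0" --pt "0.5 0 0 1 0 0 0" --pt "0.5 0 0 1 0 0 0" --pt "0.5 -0.3 -1 0 0 0 0" --pt "0.5 -0.3 -1 0 0 0 0" --pt "0.5 -0.3 -1 0 0 0 0" --pt "0.5 -0.3 -1 0 0 0 0" --pt "0.5 -0.3 -1 0 0 0 0" --pt "0.5 -0.3 -1 0 0 0 0" --pt "0.5 -0.3 -1 0 0 0 0" --pt "0.5 -0.3 -1 0 0 0 0" --pt "0.5 -0.3 -1 0 0 0 0" --pt "0.5 -0.3 -1 0 0 0 0"

```text
time: 36.85
position: [0.4737, -0.0222, 0.1887]
tcp_rot: [[-0.3, 0.954, 0.001], [0.954, 0.3, -0.0], [-0.0, 0.001, -1.0]]
force: [0.2, -0.2, -0.9]
width: 0.046
grasp_force: 0.0
```

Call:
jog_arm --pt "0.5 -0.3 -1 0 0 0 0" --pt "0.5 -0.3 -1 0 0 0 0" --pt "0.5 -0.3 -1 0 0 0 0" --pt "0.5 -0.3 -1 0 0 0 0" --pt "0.5 -0.3 -1 0 0 0 0" --pt "0.5 -0.3 -1 0 0 0 0" --pt "0.5 -0.3 -1 0 0 0 0" --pt "0.5 -0.3 -1 0 0 0 0" --pt "0.5 -0.2 -1 0 0 0 0" --pt "0.5 0 -1 0 0 0 0" --pt "0.5 0 0 0 0 0 0" --pt "0.5 0 0 0 0 0 0"

```text
time: 38.05
position: [0.4088, -0.2712, 0.1883]
tcp_rot: [[-0.299, 0.954, 0.0], [0.954, 0.299, 0.0], [0.0, 0.0, -1.0]]
force: [-0.0, -0.3, 0.7]
width: 0.046
grasp_force: 0.0
```

Run:
```python
from h import *
f=grab_frame("top");P=pose("top");g=grab_frame("side")
cv2.imwrite("pics/end.png",np.hstack([cv2.resize(f[130:300,110:390],(400,243),interpolation=cv2.INTER_CUBIC),cv2.resize(g[150:400,130:380],(400,243)*1 if 0 else (243,243),interpolation=cv2.INTER_CUBIC)])[:,:,::-1])
hsv=cv2.cvtColor(f,cv2.COLOR_RGB2HSV); m=cv2.morphologyEx(cv2.inRange(hsv,(3,140,70),(15,255,255)),cv2.MORPH_CLOSE,np.ones((5,5)))
n,l,st,c=cv2.connectedComponentsWithStats(m); C=np.array((.572,.136))
for i in range(1,n):
    if st[i,4]>60:
        ys,xs=np.nonzero(l==i); pts=np.array([cast((x,y),.07,P)[:2] for x,y in zip(xs,ys)]); v=np.linalg.svd(pts-pts.mean(0),full_matrices=False)[2][0]; d=pts.mean(0)-C
        a=np.degrees(np.arctan2(v[1],v[0]));r=np.degrees(np.arctan2(d[1],d[0])); print("wing",pts.mean(0).round(4),"rel radial",(a-r+90)%180-90)
for nm,lo,hi in (("gold",(18,120,120),(32,255,255)),("violet",(130,80,50),(160,255,255)),("green",(60,80,50),(85,255,255)),("blue",(105,120,80),(128,255,255))):
    for c,a,_ in blobs(f,lo,hi,30):
        p=cast(c,.036,P)[:2]-C
        if np.hypot(*p)<.1: print(nm,np.hypot(*p).round(4),np.degrees(np.arctan2(p[1],p[0])).round(1))
```

```text
wing [0.6647 0.1107] rel radial 7.736424662782554
wing [0.5489 0.2274] rel radial 8.792721689186578
wing [0.5028 0.0667] rel radial 9.961033140448322
gold 0.0496 13.6
violet 0.0498 -46.3
green 0.0496 134.5
blue 0.0501 -105.9
```

View pics/end.png

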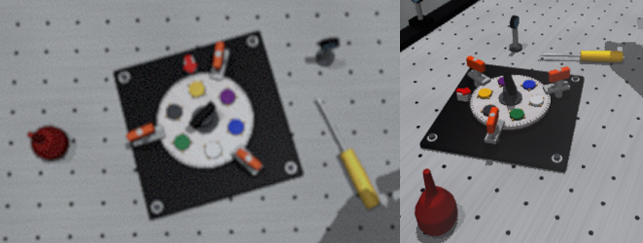

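All three wings ended 8–10° off radial by the camera. Each torque jump came once the hand had turned past about 7° off radial, which is where a 1.45 rad stop should be. Gold is at the pointer (13.6° against 14.4°), the samples sit on the 50 mm circle, and the blower, screwdriver and lens post look unmoved.

```bash
python3 -c "
from workcell import *
print(finish_job())"
```

```text
the job is handed in; nothing more can be done
None
```

The job is handed in, with no verdict returned: the gold sample is at the pointer, all three clamps were turned to their stops, all six samples are seated, and the blower, screwdriver and lens post look unmoved.

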